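# Lock the board in its jig and hold the heat-pipe cooler level above it

### The job

Swing the hold-down bar of the blue board jig shut until it rests in its catch, so that the green board is locked in. Then pick up the heat-pipe cooler by its two flat copper pipes at its balance point, and finish holding it still and level about 5 cm above the board, with its square cold plate over the processor and its fin stack over the two brass posts at the board's other end, ready for a check from the side of how it will seat. Keep the cooler from tipping or touching the board or jig, do not knock the other things about, and do not put the cooler down: the job ends with you holding it there.

Things in the scene. Friction and masses are not known exactly. Their poses are not given: they have to be found in the camera images.
- jig: Blue board jig, fixed to the bench for the job: base plate 170 (its x) x 280 (its y) x 10 high, aluminium rails round the board up to 26 high. Origin: centre of its underside; x away from the robot at yaw 0, z up. At its -y end the hold-down bar's hinge stands on the +x side and the forked catch (up to 42 high) on the -x side, both on the line y = -105 of the jig.
- holddown (a joint): Angle of the hold-down bar about its level hinge, rad: 0 = shut, lying level in its catch (it stops there); grows as the free end swings up and over towards the hinge side (jig +x), 1.4 at most. The stiff hinge stays where it is left and takes about 1 N at the tab to move.
- holddown_hinge (a point): Middle of the hold-down bar's hinge axis, 76, -105, 32 in the jig's frame (x, y, z); the axis runs along the jig's y.
- holddown_tab (a point): Centre of the upper face of the red finger tab at the bar's free end: tab 40 long x 22 wide x 10 thick, its centre 181 from the hinge axis; the upper face lies 5 above the bar's middle line, which passes through the hinge axis. The bar itself is aluminium, 16 wide x 8 thick. When the bar is shut the tab is level, overhangs the jig's -x edge, and its upper face is 37 above the bench. Site axes: -x from the hinge to the tab, z out of the upper face.
- cpu (a point): Centre of the top of the processor (steel square 34 x 34) on the green board; the top is 6 above the board's underside and 24 above the bench. Axes as the jig's: the board (118 x 240 x 2, loose in the jig) lies along y. The tallest part of the board is 6 above this point, the shut bar and its catch at most 18 above it.
- fin_seat (a point): Point midway between the two brass posts for the fin stack (posts at +-30 along x, 12 dia), at their top level: 165 from the processor along the board's +y.
- cooler_balance (a point): Balance point (centre of mass, seen from above) of the loose heat-pipe cooler, in the middle of its two flat copper pipes, which together are 20 wide (y) x 7 thick, 6 to 13 above the cooler's underside; this point is 9.5 above it. x points along the pipes to the fin stack, z up. The pipes are bare for 90 on the plate's side of this point and 35 on the fins' side. Cooler: 205 long, 0.3 to 0.45 kg, lying on the bench plate side down.
- cooler_plate (a point): Centre of the underside of the cooler's cold plate (44 x 44 x 6 copper, with a thin steel cross of spring arms whose screws stand at +-26, +-26, up to 11 high): 112 from the balance point along -x.
- cooler_fins (a point): Centre of the underside of the cooler's fin stack (36 along x, 76 along y, 30 high, aluminium-coloured fins): 53 from the balance point along +x.
- flux_bottle: Bystander, to be left alone: small amber glass bottle, black cap, 28 dia x 62 high, standing (mm). Origin under its middle.
- solvent_bottle: Bystander, to be left alone: white plastic bottle with blue cap, 48 dia x 105 high, standing (mm). Origin under its middle.
- solder_spool: Bystander, to be left alone: grey metal spool of solder, 54 dia x 42 high, standing on its flange (mm). Origin under its middle.
- phone: Bystander, to be left alone: black telephone lying flat, 148 x 72 x 9 (mm). Origin under its middle.
- mouse: Bystander, to be left alone: black computer mouse, 100 x 58 x 32 (mm). Origin under its middle.
- screwdriver: Bystander, to be left alone: small screwdriver with orange handle, 150 long, lying (mm). Origin under its middle.
- tweezers: Bystander, to be left alone: dark steel tweezers, 125 long, lying (mm). Origin under its middle.
Mind the look-alikes: they are no part of the job. Of the things that look like the part that bears cooler_balance, take the one that is farthest from the robot's base at the start.

How it is judged:
By the outcome, as a careful person would: the job done as asked, in the order asked, and still so for the second after the job is handed in, while the arm keeps its last pose, push and grip.
It also fails if it takes over 64 s, if anything falls off the work surface, if the arm or the gripper's body presses on something with over 40 N, if the wrist force passes 120 N, or if a joint passes its speed limit or range.

### The arm

A 6-joint arm with a two-finger parallel gripper is mounted at the origin on the work surface. World frame = base frame: x ahead of the robot, y to its left, z up, the work surface at z = 0. Lengths are in m, angles in rad, forces in N, time in s.
With the tool pointing down it reaches from about 0.3 to 0.95 m from the base axis. Payload 3.1 kg.
Tool frame: the origin (TCP) lies midway between the tips of the shut fingers; the grasp point (between the pads) lies 19 mm behind it (manip.tcp_to_grasp is the z of the grasp point in the tool frame, in m); z points along the fingers, y is the line along which they close (so a half turn about z gives the same grasp; the last joint's range is limited). The gripper opens to 85 mm and grips with 20 to 120 N. Pads are 22 mm wide; open, the fingers measure 114 mm over their backs; the gripper's body (76 mm by 85 mm) begins 54 mm behind the grasp point. The pads swing forward as they close: fully open they stand 13 mm farther back than shut.
Start: joints at [-1.222, 0.308, 1.634, -0, 1.2, -0.07], TCP at [0.254, -0.571, 0.231] pointing down, gripper open.
Joint ranges: [-3.06, 3.06], [-0.79, 1.96], [0.05, 2.63], [-1.19, 4.34], [0.05, 2.64], [-2.94, 2.94]. Speed limits (rad/s): [2.79, 2.79, 3.14, 3.14, 3.14, 3.14].

### API

Orientations are given as a unit quaternion [x, y, z, w].
In Python, from plant import manip gives the robot as it stands. The module is installed in compiled form; this text tells all that it offers.
- The arm moves only by the tool move_arm, never from a script. Its argument "plan" is a list of rows, each an object with "turn": the turn, a rotation vector about the tool's x, y, z in rad, a list of three; "offset": the shift along the tool's x, y, z in mm, a list of three; "grip": the gripper's target within -1 to 1 (shut at 1, half-way at 0, fully open at -1). In form: [{"turn": [rx, ry, rz], "offset": [x, y, z], "grip": grip}, ...]. A call has 1 to 10 rows; each row is the pose to reach, as a shift and turn from the pose commanded when the call began, along the tool's axes at that moment; what a row does not reach only later rows make up. A row lasts 1/8 s, in which the tool goes at most 62.5 mm and 10.7 degrees, less where a joint would pass 70% of its speed; a pose out of reach is approached as far as the arm can. A call with a gripper value outside its range is refused whole. The fingers move at their own pace and stop on an object; "force" is the grip in N (left out, the last holds). Time passes only in rows, so rows that repeat a pose let the fingers close. It gives the time, the measured TCP pose, the force, the opening and the grip force at its end, in the units of the state.
- manip.get_state(): the state, without advancing time (a new reading comes with each control period).
- manip.get_image(name): name is "scene" or "side" or "wrist"; returns a dict with "pixels" (384x512x3 uint8, blue, green, red), "camera_matrix" (3x3 intrinsics, pixels), "view" (4x4, takes a point from world to camera coordinates). Camera axes: x right, y up, looking along -z (the intrinsics and any distortion apply to the point x, -y, -z); pixel columns grow to the right and rows downward; lengths in m; the calibration is good to about 2 mm. A picture is of the moment at which its call begins. There is no depth.
- manip.finish_job(): hands the job in; it is judged then, once.
The state is a dict: "time_s": time; "q": joint angles; "joint_vel": joint speeds; "effort": joint torques, N m; "ee_pos": TCP position; "tcp_rot": TCP orientation; "ft_force": force on the tool from outside, world axes, zero at the start; "moment": the same for the moment, N m; "finger_gap": opening from 0.0 (shut) to 1.0 (fully open); "finger_force": force on a finger pad.
Only numpy, scipy, OpenCV 4.12 (cv2) and the standard library are available. Lean on these libraries where they do the work, as an engineer would, in place of code of your own. Each camera call takes 0.05 s, during which the arm holds its last target. There are 200 camera calls.

## Working session

There is one attempt and no reset: what is moved stays moved. The work goes in short steps, Python scripts to look and compute and a tool call to move; the robot and the scene stay as the last step left them, time stands still between calls to the robot, and variables do not carry over. Pictures are saved under pics/ and viewed, at most 10 in all, crops included, and the job is handed in when it is done.

Besides the shell and the picture viewer there is one more tool, called after ">>>" by a JSON object that holds its "op" and its "data". move_arm: Moves the arm, as the interface text tells. Its arguments: {"type":"object","properties":{"plan":{"type":"array"},"force":{"type":"number"}},"required":["plan"]}

```bash
mkdir -p pics; ls
cat > h.py <<'E'
import numpy as np, cv2
from plant import manip
from scipy.spatial.transform import Rotation as R
def shot(n,f):
    d=manip.get_image(n); cv2.imwrite(f'pics/{f}.png',d['pixels']); np.savez(f'pics/{f}.npz',K=d['camera_matrix'],V=d['view'],p=d['pixels']); return d
def load(f): return np.load(f'pics/{f}.npz')
def ray(d,u,v):
    K,V=d['K'],d['V']; c=np.linalg.inv(K)@[u,v,1]; c=np.array([c[0],-c[1],-c[2]])
    return -V[:3,:3].T@V[:3,3], V[:3,:3].T@c
def onz(d,u,v,z):
    o,r=ray(d,u,v); return o+r*(z-o[2])/r[2]
def proj(d,P):
    c=d['V'][:3,:3]@P+d['V'][:3,3]; q=d['K']@[c[0],-c[1],-c[2]]; return q[:2]/q[2]
def tri(a,b):
    (o1,r1),(o2,r2)=a,b; s=np.linalg.lstsq(np.c_[r1,-r2],o2-o1,rcond=None)[0]
    p,q=o1+s[0]*r1,o2+s[1]*r2; return (p+q)/2,np.linalg.norm(p-q)
E
python3 - <<'E'
from h import *
a=[shot(n,n+'0') for n in('scene','side')]
cv2.imwrite('pics/both.png',cv2.resize(a[0]['pixels'],(800,600)))
cv2.imwrite('pics/sideb.png',cv2.resize(a[1]['pixels'],(800,600)))
for n in('scene0','side0'):
    d=load(n); print(n,ray(d,256,192), d['K'][0])
s=manip.get_state();print(s['ee_pos'],s['tcp_rot'],manip.tcp_to_grasp)
E
```

```text
pics
scene0 (array([1.51939416, 0.47272953, 1.31214393]), array([-0.58927296, -0.27647005, -0.75931579])) [496.23096079   0.         248.45052302]
side0 (array([0.12243325, 0.65908919, 0.9133858 ]), array([ 0.34313   , -0.58421724, -0.73559486])) [367.02887703   0.         252.55227647]
[ 0.25386678 -0.57029007  0.23014785] [ 9.78157029e-01  2.07864608e-01 -1.49341139e-04 -1.05279877e-03] -0.0187
```

View pics/both.png

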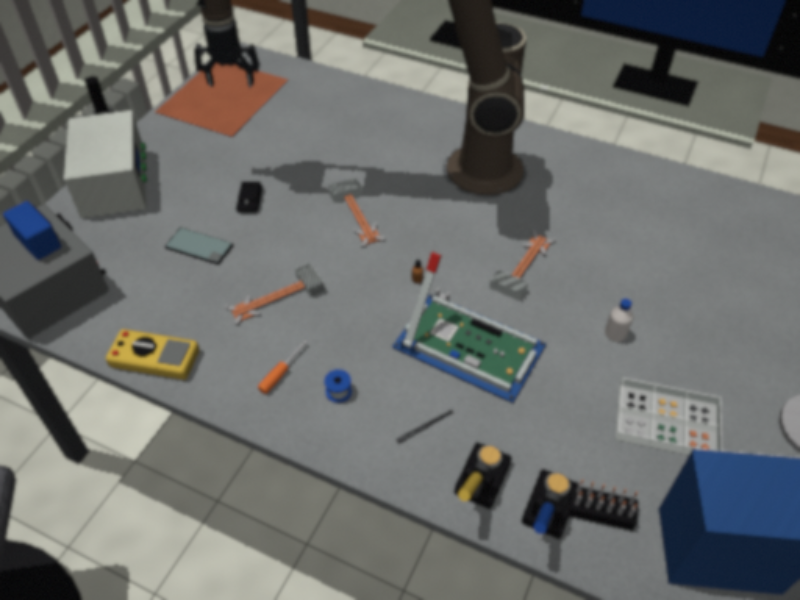

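View pics/sideb.png

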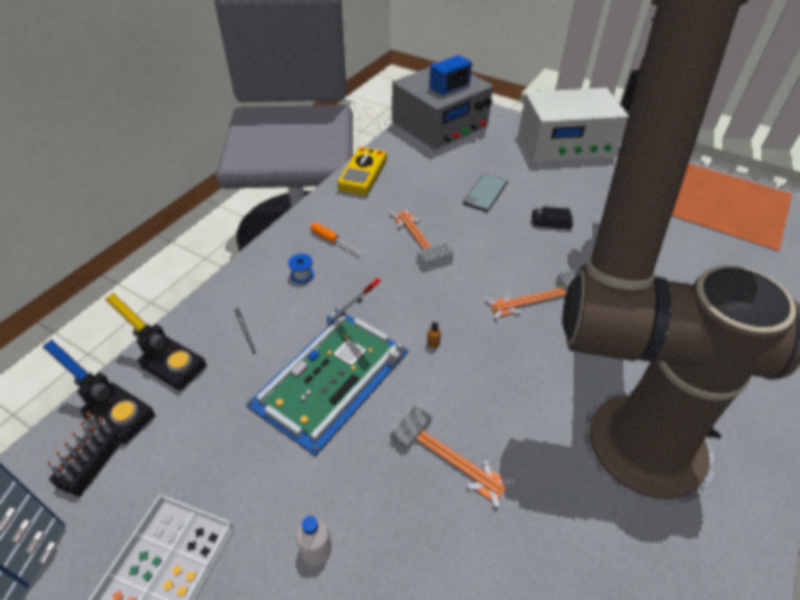

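The scene view (800x600 scale) shows the jig at about (470,345), its bar raised with the red tab at (433,262). There are three cooler look-alikes: A (270,297), B (355,210) and C (525,265). A looks farthest from the base at (487,170), so I'll measure to check.

```bash
cat > m1.py <<'E'
from h import *
def comps(m,amin):
    n,l,s,c=cv2.connectedComponentsWithStats(m.astype(np.uint8)); return [(l==i,s[i],c[i]) for i in range(1,n) if s[i][4]>=amin]
np.set_printoptions(precision=4,suppress=True)
for f in('scene0','side0'):
    d=load(f); hsv=cv2.cvtColor(d['p'],cv2.COLOR_BGR2HSV).astype(int); H,S,Vv=hsv[...,0],hsv[...,1],hsv[...,2]
    print(f)
    for m,s,c in comps((H>=3)&(H<=16)&(S>90)&(Vv>70),25):
        if s[4]>1500: continue
        ys,xs=np.nonzero(m); r=cv2.minAreaRect(np.c_[xs,ys].astype(np.float32)); P=np.array([onz(d,u,v,.0095)[:2] for u,v in zip(xs,ys)])
        mu=P.mean(0); w=np.linalg.svd(P-mu,full_matrices=False)[2][0]; t=(P-mu)@w
        print('orange',c,s[4],mu,'dist',np.linalg.norm(mu),'dir',np.degrees(np.arctan2(w[1],w[0])),'ends',mu+w*t.min(),mu+w*t.max())
    for m,s,c in comps((H>=100)&(H<=125)&(S>120)&(Vv>40),100): 
        ys,xs=np.nonzero(m); print('blue',c,s)
    for m,s,c in comps(((H<=3)|(H>=174))&(S>120)&(Vv>70),10): print('red',c,s)
    for m,s,c in comps((H>=55)&(H<=90)&(S>70)&(Vv>40),300): 
        ys,xs=np.nonzero(m); hull=cv2.convexHull(np.c_[xs,ys]); q=cv2.approxPolyN(hull,4)[0].astype(float)
        print('green',c,s[4],q.tolist()); P=np.array([onz(d,u,v,.020)[:2] for u,v in q]); print(P, np.linalg.norm(P-np.roll(P,-1,0),axis=1))
d=load('scene0')
E
python3 m1.py
python3 - <<'E'
from h import *
a=load('scene0')['p'];b=load('side0')['p']
A=cv2.resize(a[160:260,130:230],(400,400),interpolation=3) 
B=cv2.resize(a[150:265,245:360],(400,400),interpolation=3)
cv2.imwrite('pics/crop1.png',np.hstack([A,B]))
E
```

```text
scene0
orange [204.875   14.1406] 64 [-0.4361 -0.7343] dist 0.8540565017700565 dir 68.11181608706596 ends [-0.4579 -0.7886] [-0.4089 -0.6666]
orange [497.7333  92.1667] 30 [-0.4205  0.6679] dist 0.7891991897318097 dir 89.74067612715238 ends [-0.4207  0.6123] [-0.4202  0.7208]
orange [230.774  140.3785] 177 [ 0.3164 -0.1995] dist 0.3740762340228845 dir 47.879427581275664 ends [ 0.2527 -0.27  ] [ 0.3705 -0.1397]
orange [338.9944 162.9106] 179 [0.2513 0.2103] dist 0.32767147103793537 dir -5.651410147834885 ends [0.1827 0.2171] [0.3287 0.2026]
orange [266.4286 173.6   ] 35 [ 0.4142 -0.0053] dist 0.4142221402804463 dir 8.572825589828133 ends [ 0.3995 -0.0075] [ 0.4323 -0.0025]
orange [169.8837 191.7287] 258 [ 0.6364 -0.2706] dist 0.6915327864184525 dir -32.60069823834511 ends [ 0.5594 -0.2213] [ 0.7022 -0.3127]
orange [174.266  241.2021] 188 [ 0.8082 -0.1476] dist 0.8215572793906879 dir -4.798780522264518 ends [ 0.7665 -0.1441] [ 0.8485 -0.151 ]
blue [445.6136  12.2851] [ 372    0  130   36 2932]
blue [ 20.3451 146.4628] [  2 129  37  37 739]
blue [299.9032 237.0576] [252 213  96  44 434]
[... 1420 characters left out ...]
.08776862934465 ends [0.3515 0.1977] [0.1809 0.2184]
orange [ 74.72 381.  ] 25 [0.5914 0.6539] dist 0.8816881110705472 dir -165.21234091038238 ends [0.5971 0.6554] [0.5855 0.6523]
blue [285.6261  46.1105] [275  35  27  26 353]
blue [192.2646 170.0159] [185 162  16  19 189]
blue [ 42.0049 230.4927] [ 29 218  27  26 205]
blue [207.7251 265.135 ] [158 233  94  58 622]
red [308.4167  78.25  ] [307  77   4   4  12]
red [291.3077  85.7692] [290  84   4   4  13]
red [238.1613 181.9032] [233 178  10   9  31]
green [207.7285 241.2348] 1989 [[198.0, 277.0], [168.0, 256.0], [222.0, 204.0], [250.0, 221.0]]
[[0.5104 0.3018]
 [0.6236 0.2932]
 [0.6048 0.0519]
 [0.4919 0.0633]] [0.1135 0.242  0.1134 0.2392]
```

View pics/crop1.png

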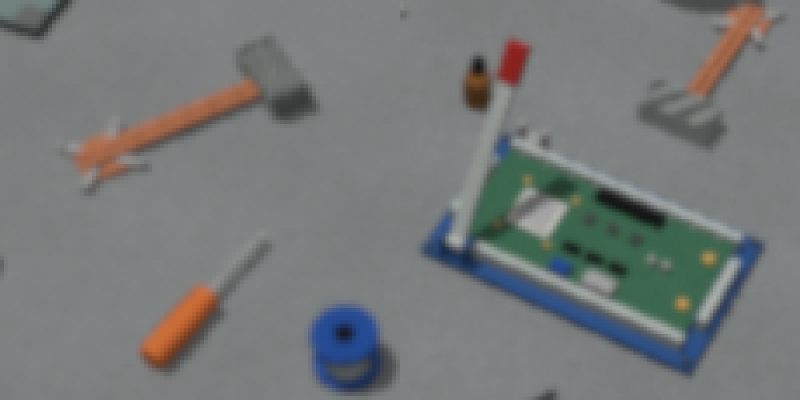

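A is confirmed: it is 0.69 m from the base, against 0.37 for B and 0.33 for C. Its fins are at crop pixel (275,80) and its plate at (100,155). Next I'll triangulate the tab, processor and posts.

```bash
cat >> h.py <<'E'
np.set_printoptions(precision=4,suppress=True)
def go(p,yaw):
    "offset (mm) and turn to reach TCP p with tool down, tool x at world yaw (deg)"
    s=manip.get_state(); r=R.from_quat(s['tcp_rot']); c,n=np.cos(np.radians(yaw)),np.sin(np.radians(yaw))
    t=R.from_matrix(np.array([[c,n,0],[n,-c,0],[0,0,-1]]))
    return 'off',r.inv().apply(np.array(p)-s['ee_pos'])*1000,'turn',(r.inv()*t).as_rotvec(),'t',s['time_s']
E
python3 - <<'E'
from h import *
a,b=load('scene0'),load('side0')
print('tab',tri(ray(a,277,167.4),ray(b,238.2,181.9)))
print('bottle',onz(a,266.5,176.5,.02),onz(b,277.5,217,.02))
print('cpu',onz(a,285.8,211.2,.024)); p1,p2=onz(a,333.6,223.9,.026),onz(a,326.4,237.1,.026);print('posts',p1,p2,np.linalg.norm(p1-p2))
# jig blue outline
y=np.radians(-4.4);Rm=np.array([[np.cos(y),-np.sin(y)],[np.sin(y),np.cos(y)]])
for f in('scene0','side0'):
    d=load(f);hsv=cv2.cvtColor(d['p'],cv2.COLOR_BGR2HSV).astype(int);m=(hsv[...,0]>=98)&(hsv[...,0]<=125)&(hsv[...,1]>100)
    x0,y0,x1,y1=(250,190,352,258) if f=='scene0' else (155,200,262,292)
    ys,xs=np.nonzero(m[y0:y1,x0:x1]); q=cv2.approxPolyN(cv2.convexHull(np.c_[xs+x0,ys+y0]),4)[0]
    P=np.array([onz(d,u,v,.008)[:2] for u,v in q]);print(q.tolist(),P.tolist(),P.mean(0),np.linalg.norm(P-np.roll(P,-1,0),axis=1))
print(go([.66,.06,.28],-4.4))
E
```

```text
tab (array([0.5237, 0.0762, 0.185 ]), np.float64(0.0033976581497639434))
bottle [0.4356 0.0046 0.02  ] [0.4275 0.0047 0.02  ]
cpu [0.5525 0.1285 0.024 ]
posts [0.535  0.2887 0.026 ] [0.5943 0.2859 0.026 ] 0.05932385034960369
[[328, 257], [250, 222], [274, 190], [349, 220]] [[0.6504470533232157, 0.3140534633443284], [0.6332840028910609, 0.03603995577338365], [0.4719212151091774, 0.050247660839638664], [0.4839879801691258, 0.32638574852693636]] [0.5599 0.1817] [0.2785 0.162  0.2764 0.1669]
[[202, 291], [157, 259], [215, 197], [261, 224]] [[0.4809419716415501, 0.32485017373855085], [0.6505094413050787, 0.3125913290357806], [0.6483759030561518, 0.030844236626220378], [0.4616892892616659, 0.04729422020030949]] [0.5604 0.1789] [0.17   0.2818 0.1874 0.2782]
('off', array([ 627.351 , -410.7744,  -48.8894]), 'turn', array([-0.0021,  0.0004,  0.4956]), 't', 0.1)
```

Run:
```python
from h import *
print(go([.558,.075,.26],-4.4))
```

```text
('off', array([ 540.2622, -465.9138,  -28.7851]), 'turn', array([-0.0021,  0.0004,  0.4956]), 't', 0.1)
```

>>> {"op": "move_arm", "data": {"plan": [{"turn": [0, 0, 0.5], "offset": [540, -466, -30], "grip": 1}, {"turn": [0, 0, 0.5], "offset": [540, -466, -30], "grip": 1}, {"turn": [0, 0, 0.5], "offset": [540, -466, -30], "grip": 1}, {"turn": [0, 0, 0.5], "offset": [540, -466, -30], "grip": 1}, {"turn": [0, 0, 0.5], "offset": [540, -466, -30], "grip": 1}, {"turn": [0, 0, 0.5], "offset": [540, -466, -30], "grip": 1}, {"turn": [0, 0, 0.5], "offset": [540, -466, -30], "grip": 1}, {"turn": [0, 0, 0.5], "offset": [540, -466, -30], "grip": 1}, {"turn": [0, 0, 0.5], "offset": [540, -466, -30], "grip": 1}, {"turn": [0, 0, 0.5], "offset": [540, -466, -30], "grip": 1}], "force": 40}}

```text
time_s: 1.35
ee_pos: [0.5205, -0.0041, 0.2574]
tcp_rot: [0.999, -0.04, -0.0, 0.0]
ft_force: [1.1, -0.3, 0.6]
finger_gap: -0.0
finger_force: 0.0
```

Run:
```python
from h import *
d=shot('wrist','w1'); cv2.imwrite('pics/w1b.png',cv2.resize(d['pixels'],(800,600)))
print(manip.get_state()['ee_pos'],go([.558,.075,.26],-4.4))
```

```text
[0.5235 0.0031 0.2581] ('off', array([ 28.8841, -74.3954,  -1.2736]), 'turn', array([-0.0075, -0.0038, -0.0004]), 't', 1.4)
```

View pics/w1b.png

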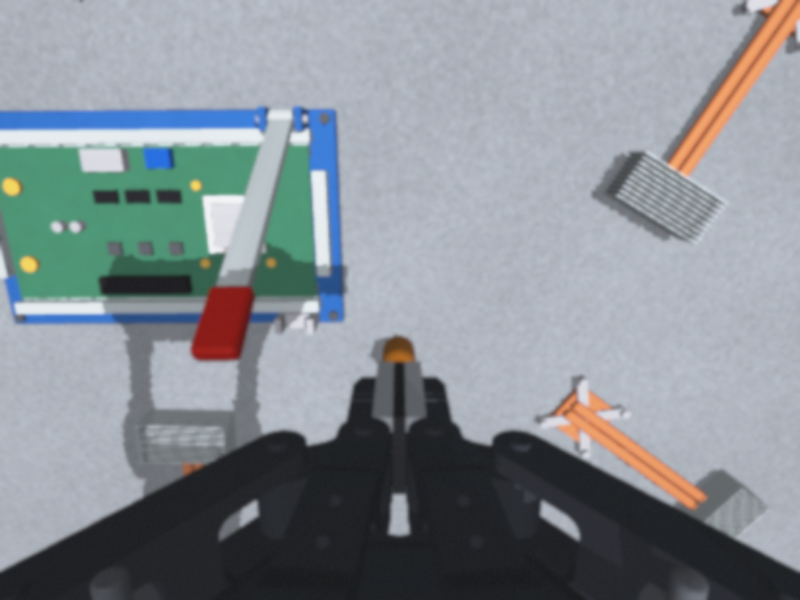

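The wrist view shows the jig at left (base right corners (336,109) and (343,321)), the hinge at (280,117), the tab at (222,322), the catch at (297,322), the processor at (223,222), the posts at (11,186) and (29,264), and cooler A's fins at (665,195).

Run:
```python
from h import *
d=load('w1'); f=lambda u,v,z:onz(d,u*.64,v*.64,z)
for n,u,v,z in [('c++?',336,109,.01),('c+-',343,321,.01),('hinge',280,115,.036),('cpu',223,223,.024),('p1',11,186,.026),('p2',29,264,.026),('catch',297,322,.03),('bottle',399,345,.06),('pipeFinEnd',676,171,.0095),('pipe',787,10,.0095)]: print(n,f(u,v,z))
print(tri(ray(d,222*.64,310*.64),ray(load('scene0'),277,167.4)))
```

```text
c++? [0.63   0.0338 0.01  ]
c+- [0.4625 0.0475 0.01  ]
hinge [0.6267 0.0705 0.036 ]
cpu [0.5539 0.1286 0.024 ]
p1 [0.5943 0.2817 0.026 ]
p2 [0.5347 0.2857 0.026 ]
catch [0.4713 0.0815 0.03  ]
bottle [0.4569 0.0003 0.06  ]
pipeFinEnd [ 0.564  -0.2243  0.0095]
pipe [ 0.6697 -0.2943  0.0095]
(array([0.5293, 0.0777, 0.1871]), np.float64(0.004599027186618126))
```

>>> {"op": "move_arm", "data": {"plan": [{"turn": [0, 0, 0], "offset": [29, -74, 0], "grip": 1}, {"turn": [0, 0, 0], "offset": [29, -74, 0], "grip": 1}, {"turn": [0, 0, 0], "offset": [29, -74, 0], "grip": 1}]}}

```text
time_s: 1.78
ee_pos: [0.5547, 0.0658, 0.2569]
tcp_rot: [0.999, -0.04, -0.001, 0.0]
ft_force: [0.3, -0.5, 0.3]
finger_gap: -0.004
finger_force: 0.0
```

>>> {"op": "move_arm", "data": {"plan": [{"turn": [0, 0, 0], "offset": [5, 0, 55], "grip": 1}, {"turn": [0, 0, 0], "offset": [-3, 0, 68], "grip": 1}, {"turn": [0, 0, 0], "offset": [-15, 0, 72], "grip": 1}, {"turn": [0, 0, 0], "offset": [-26, 0, 79], "grip": 1}, {"turn": [0, 0, 0], "offset": [-35, 0, 87], "grip": 1}, {"turn": [0, 0, 0], "offset": [-45, 0, 96], "grip": 1}, {"turn": [0, 0, 0], "offset": [-54, 0, 105], "grip": 1}, {"turn": [0, 0, 0], "offset": [-62, 0, 115], "grip": 1}, {"turn": [0, 0, 0], "offset": [-69, 0, 125], "grip": 1}]}}

```text
time_s: 2.9
ee_pos: [0.4856, 0.0711, 0.1317]
tcp_rot: [0.999, -0.041, -0.0, -0.0]
ft_force: [-0.2, 0.1, 1.2]
finger_gap: -0.005
finger_force: 0.2
```

Run:
```python
from h import *
a=shot('side','s2')['pixels'];b=shot('scene','c2')['pixels']
s=manip.get_state();print(s['ee_pos'],s['ft_force'],s['tcp_rot'])
cv2.imwrite('pics/c2b.png',np.hstack([cv2.resize(b[140:260,230:350],(400,400)),cv2.resize(a[150:300,150:300],(400,400))]))
```

```text
[0.484  0.071  0.1307] [-0.5084  0.6951 -0.499 ] [ 0.9992 -0.0405 -0.002   0.0001]
```

View pics/c2b.png

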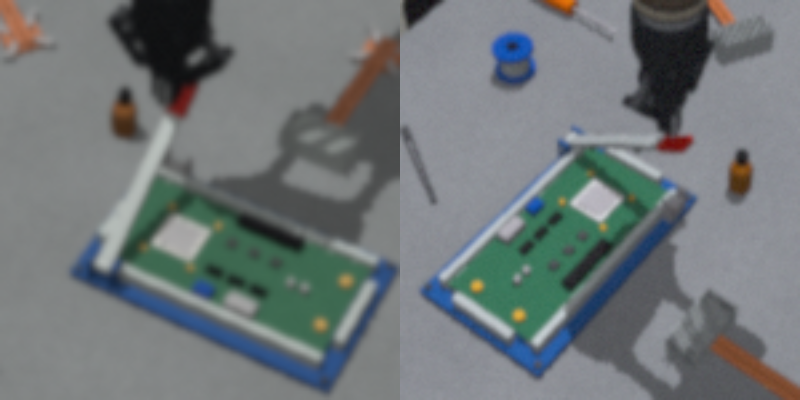

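The finger bears on the red tab and the bar has swung partway down to about 30°. I'll continue along the arc.

>>> {"op": "move_arm", "data": {"plan": [{"turn": [0, 0, 0], "offset": [-6, -4, 10], "grip": 1}, {"turn": [0, 0, 0], "offset": [-11, -8, 21], "grip": 1}, {"turn": [0, 0, 0], "offset": [-18, -8, 33], "grip": 1}, {"turn": [0, 0, 0], "offset": [-26, -8, 44], "grip": 1}, {"turn": [0, 0, 0], "offset": [-32, -8, 57], "grip": 1}, {"turn": [0, 0, 0], "offset": [-38, -8, 69], "grip": 1}, {"turn": [0, 0, 0], "offset": [-41, -8, 81], "grip": 1}, {"turn": [0, 0, 0], "offset": [-42, -8, 92], "grip": 1}, {"turn": [0, 0, 0], "offset": [-42, -8, 96], "grip": 1}, {"turn": [0, 0, 0], "offset": [-42, -8, 96], "grip": 1}]}}

```text
time_s: 4.25
ee_pos: [0.444, 0.0823, 0.0369]
tcp_rot: [0.999, -0.041, -0.002, 0.0]
ft_force: [-5.1, -0.6, 8.9]
finger_gap: -0.002
finger_force: 4.3
```

>>> {"op": "move_arm", "data": {"plan": [{"turn": [0, 0, 0], "offset": [0, 0, -50], "grip": 1}, {"turn": [0, 0, 0], "offset": [0, 0, -110], "grip": 1}, {"turn": [0, 0, 0], "offset": [0, 0, -160], "grip": 1}, {"turn": [0, 0, 0], "offset": [0, 0, -160], "grip": 1}]}}

```text
time_s: 4.75
ee_pos: [0.4493, 0.0827, 0.2015]
tcp_rot: [0.999, -0.041, 0.006, -0.001]
ft_force: [0.5, 0.9, 0.2]
finger_gap: -0.002
finger_force: 0.0
```

Run:
```python
from h import *
d=shot('wrist','w2'); e=shot('side','s3'); p=e['pixels'][150:300,150:300]
cv2.imwrite('pics/w2b.png',np.hstack([d['pixels'],cv2.resize(p,(288,384))]))
s=manip.get_state();print(s['q'],s['ee_pos'],go([.59,-.243,.2],-33.4))
```

```text
[ 0.0867  0.0091  2.0564 -0.      1.075   1.7387] [0.4453 0.0824 0.1968] ('off', array([170.6218, 312.5476,  -3.0506]), 'turn', array([-0.0005, -0.0011,  0.5018]), 't', 4.85)
```

View pics/w2b.png

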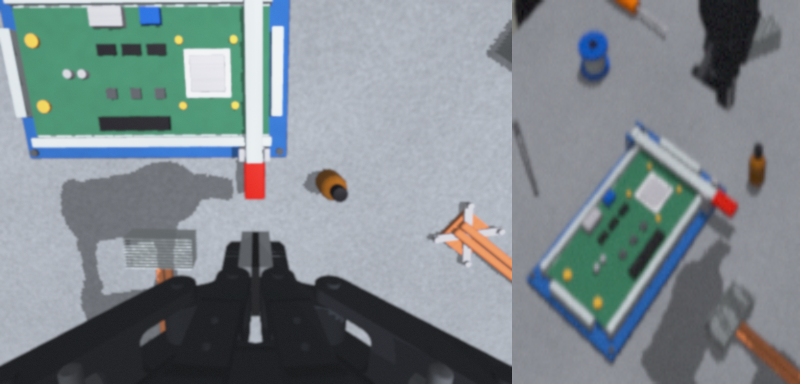

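The bar now lies level across the jig in its catch, with the tab at (255,180). Next I'll go to the cooler, keeping the last joint within its range by using tool yaw +146.6°.

Run:
```python
from h import *
d=load('w2')
for n,u,v,z in [('cpu',208,73,.024),('p1',31,41,.026),('p2',43,106.5,.026),('bl',33,157,.01),('br',285,157,.01)]: print(n,onz(d,u,v,z))
```

```text
cpu [0.552  0.1201 0.024 ]
p1 [0.5933 0.2823 0.026 ]
p2 [0.534  0.2868 0.026 ]
bl [0.4836 0.3222 0.01  ]
br [0.4616 0.0491 0.01  ]
```

>>> {"op": "move_arm", "data": {"plan": [{"turn": [0, 0, -2.635], "offset": [171, 312, -5], "grip": 0}, {"turn": [0, 0, -2.635], "offset": [171, 312, -5], "grip": 0}, {"turn": [0, 0, -2.635], "offset": [171, 312, -5], "grip": 0}, {"turn": [0, 0, -2.635], "offset": [171, 312, -5], "grip": 0}, {"turn": [0, 0, -2.635], "offset": [171, 312, -5], "grip": 0}, {"turn": [0, 0, -2.635], "offset": [171, 312, -5], "grip": 0}, {"turn": [0, 0, -2.635], "offset": [171, 312, -5], "grip": 0}, {"turn": [0, 0, -2.635], "offset": [171, 312, -5], "grip": 0}, {"turn": [0, 0, -2.635], "offset": [171, 312, -5], "grip": 0}, {"turn": [0, 0, -2.635], "offset": [171, 312, -5], "grip": 0}]}}

```text
time_s: 6.1
ee_pos: [0.5885, -0.2418, 0.1978]
tcp_rot: [0.642, 0.767, -0.001, -0.003]
ft_force: [-1.0, 0.2, 0.5]
finger_gap: 0.498
finger_force: 0.0
```

Run:
```python
from h import *
print(manip.get_state()['q'],go([.59,-.243,.2],146.6))
```

```text
[-0.4584  0.3642  1.6298  0.      1.1536 -0.636 ] ('off', array([-1.3957,  1.2986, -2.2051]), 'turn', array([-0.0031, -0.0053, -0.8102]), 't', 6.1)
```

>>> {"op": "move_arm", "data": {"plan": [{"turn": [0, 0, -0.79], "offset": [0, 0, 0], "grip": 0}, {"turn": [0, 0, -0.79], "offset": [0, 0, 0], "grip": 0}, {"turn": [0, 0, -0.79], "offset": [0, 0, 0], "grip": 0}, {"turn": [0, 0, -0.79], "offset": [0, 0, 0], "grip": 0}, {"turn": [0, 0, -0.79], "offset": [0, 0, 0], "grip": 0}, {"turn": [0, 0, -0.79], "offset": [0, 0, 0], "grip": 0}]}}

```text
time_s: 6.85
ee_pos: [0.5887, -0.2418, 0.1984]
tcp_rot: [0.3, 0.954, 0.0, -0.003]
ft_force: [-0.6, 0.1, -0.3]
finger_gap: 0.502
finger_force: 0.0
```

Run:
```python
from h import *
d=shot('wrist','w3'); cv2.imwrite('pics/w3b.png',cv2.resize(d['pixels'],(800,600)))
print(go([.59,-.243,.2],146.6)); print(proj(load('w3'),np.array([.59,-.243,.0095]))/.64)
```

```text
('off', array([-1.4552, -0.282 , -1.0923]), 'turn', array([-0.0006, -0.0043, -0.0269]), 't', 6.9)
[398.1715 265.6421]
```

View pics/w3b.png

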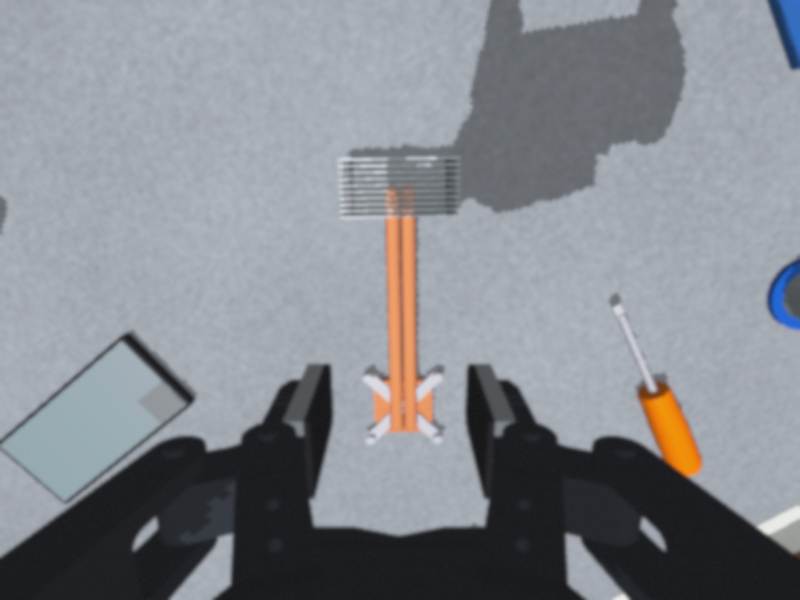

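Run:
```python
from h import *
d=load('w3'); f=lambda u,v,z:onz(d,u*.64,v*.64,z)
P=f(404,404,.006); F=f(400,186,.032); w=F-P; w[2]=0; print('plate',P,'fin',F,np.linalg.norm(w),np.degrees(np.arctan2(w[1],w[0])))
a,b=f(402,230,.013),f(403,365,.013); q=a-b; print('axis',np.degrees(np.arctan2(q[1],q[0])))
w/=np.linalg.norm(w); B1=P+.112*w; B2=F-.053*w; print(B1,B2, ray(d,256,192)[0])
B=(B1+B2)/2; print(go([B[0],B[1],.0],np.degrees(np.arctan2(w[1],w[0]))))
```

```text
plate [ 0.682  -0.3018  0.006 ] fin [ 0.5452 -0.2104  0.032 ] 0.1645071416809502 146.24661248243362
axis 145.63376549390463
[ 0.5889 -0.2395  0.006 ] [ 0.5893 -0.2398  0.032 ] [ 0.5307 -0.2017  0.3416]
('off', array([  0.3552,   2.045 , 198.9158]), 'turn', array([-0.0006, -0.0043, -0.0207]), 't', 6.9)
```

>>> {"op": "move_arm", "data": {"plan": [{"turn": [0, 0, -0.013], "offset": [0, 2, 60], "grip": 0}, {"turn": [0, 0, -0.013], "offset": [0, 2, 110], "grip": 0}, {"turn": [0, 0, -0.013], "offset": [0, 2, 150], "grip": 0}, {"turn": [0, 0, -0.013], "offset": [0, 2, 175], "grip": 0}, {"turn": [0, 0, -0.013], "offset": [0, 2, 188], "grip": 0}, {"turn": [0, 0, -0.013], "offset": [0, 2, 192], "grip": 0}, {"turn": [0, 0, -0.013], "offset": [0, 2, 192], "grip": 0}, {"turn": [0, 0, -0.013], "offset": [0, 2, 192], "grip": 0}]}}

```text
time_s: 7.9
ee_pos: [0.5925, -0.2414, 0.011]
tcp_rot: [0.294, 0.956, -0.0, 0.001]
ft_force: [0.0, -0.2, -1.0]
finger_gap: 0.502
finger_force: 0.0
```

Run:
```python
from h import *
manip.get_image('wrist')
print(manip.get_state()['ee_pos'],go([.589,-.2397,.004],146))
```

```text
[ 0.5924 -0.2414  0.011 ] ('off', array([ 3.7466, -0.5033,  6.9624]), 'turn', array([ 0.0003,  0.0025, -0.0027]), 't', 7.95)
```

>>> {"op": "move_arm", "data": {"plan": [{"turn": [0, 0, 0], "offset": [4, 0, 4], "grip": 0}, {"turn": [0, 0, 0], "offset": [4, 0, 7], "grip": 0}, {"turn": [0, 0, 0], "offset": [4, 0, 7], "grip": 0.2}, {"turn": [0, 0, 0], "offset": [4, 0, 7], "grip": 0.6}, {"turn": [0, 0, 0], "offset": [4, 0, 7], "grip": 1}, {"turn": [0, 0, 0], "offset": [4, 0, 7], "grip": 1}, {"turn": [0, 0, 0], "offset": [4, 0, 7], "grip": 1}, {"turn": [0, 0, 0], "offset": [4, 0, 7], "grip": 1}], "force": 60}}

```text
time_s: 8.95
ee_pos: [0.5881, -0.2387, 0.0027]
tcp_rot: [0.294, 0.956, -0.0, 0.0]
ft_force: [-1.8, -0.5, 2.4]
finger_gap: 0.211
finger_force: 59.1
```

>>> {"op": "move_arm", "data": {"plan": [{"turn": [0, 0, 0], "offset": [0, 0, -5], "grip": 1}, {"turn": [0, 0, 0], "offset": [0, 0, -15], "grip": 1}, {"turn": [0, 0, 0], "offset": [0, 0, -30], "grip": 1}, {"turn": [0, 0, 0], "offset": [0, 0, -40], "grip": 1}, {"turn": [0, 0, 0], "offset": [0, 0, -40], "grip": 1}, {"turn": [0, 0, 0], "offset": [0, 0, -40], "grip": 1}]}}

```text
time_s: 9.7
ee_pos: [0.5878, -0.2385, 0.0426]
tcp_rot: [0.294, 0.956, 0.0, -0.0]
ft_force: [-1.2, -0.5, -4.2]
finger_gap: 0.208
finger_force: 58.9
```

Run:
```python
from h import *
d=shot('wrist','w4');e=shot('side','s4')
cv2.imwrite('pics/w4b.png',np.hstack([cv2.resize(e['pixels'][80:220,190:330],(384,384)),cv2.resize(d['pixels'],(416,384))]))
s=manip.get_state();r=R.from_quat(s['tcp_rot']);print(s['ee_pos'],r.inv().apply(s['moment']),s['ft_force'],s['finger_gap'],r.as_matrix())
```

```text
[ 0.5874 -0.2383  0.0419] [0.0178 0.0544 0.0038] [-0.0542 -0.5489 -3.4902] 0.2110837189020118 [[-0.8276  0.5614 -0.0012]
 [ 0.5614  0.8276  0.0006]
 [ 0.0013 -0.0002 -1.    ]]
```

View pics/w4b.png

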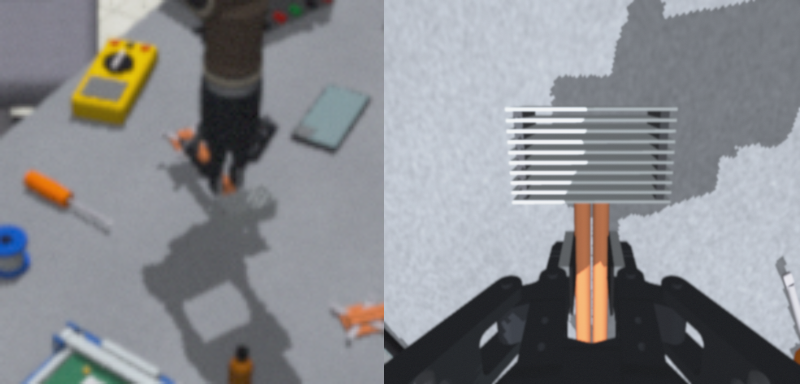

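Run:
```python
from h import *
d=load('w4');s=manip.get_state();r=R.from_quat(s['tcp_rot']).as_matrix();p=s['ee_pos']
for pitch in(-3,0,3):
    for x in(71,35):
        for z in(0,30):
            c,n=np.cos(np.radians(pitch)),np.sin(np.radians(pitch)); zz=z-9.5
            X=c*x-n*zz; Z=n*x+c*zz+9.5-2.7
            print(pitch,x,z,[proj(d,p+r@(np.array([X,y,-Z])/1000)).round(1) for y in(-38,38)])
```

```text
-3 71 0 [array([173. , 100.2]), array([337.5, 100.2])]
-3 71 30 [array([152.2,  96.1]), array([358.6,  96.2])]
-3 35 0 [array([177.5, 176.8]), array([332.9, 176.8])]
-3 35 30 [array([159.2, 191.2]), array([351.5, 191.1])]
0 71 0 [array([170.8,  98.8]), array([339.7,  98.9])]
0 71 30 [array([149.2,  98.8]), array([361.7,  98.9])]
0 35 0 [array([176.5, 176.6]), array([333.9, 176.6])]
0 35 30 [array([158.1, 195. ]), array([352.7, 195. ])]
3 71 0 [array([168.6,  97.9]), array([342.,  98.])]
3 71 30 [array([146.1, 102.3]), array([364.9, 102.4])]
3 35 0 [array([175.5, 176.6]), array([334.9, 176.6])]
3 35 30 [array([156.9, 199.2]), array([353.9, 199.2])]
```

The cooler is held level: the fins' far and near edge widths of 211 and 194 px match the level model. Next I'll lift and carry it smoothly.

>>> {"op": "move_arm", "data": {"plan": [{"turn": [0, 0, 0], "offset": [0, 0, -15], "grip": 1}, {"turn": [0, 0, 0], "offset": [0, 0, -40], "grip": 1}, {"turn": [0, 0, 0], "offset": [0, 0, -70], "grip": 1}, {"turn": [0, 0, 0.02], "offset": [5, 6, -100], "grip": 1}, {"turn": [0, 0, 0.06], "offset": [16, 21, -122], "grip": 1}, {"turn": [0, 0, 0.12], "offset": [33, 43, -135], "grip": 1}, {"turn": [0, 0, 0.2], "offset": [55, 72, -140], "grip": 1}, {"turn": [0, 0, 0.29], "offset": [80, 104, -140], "grip": 1}, {"turn": [0, 0, 0.38], "offset": [104, 136, -140], "grip": 1}, {"turn": [0, 0, 0.47], "offset": [129, 168, -140], "grip": 1}]}}

```text
time_s: 11.05
ee_pos: [0.5756, -0.026, 0.1835]
tcp_rot: [0.51, 0.86, 0.0, 0.001]
ft_force: [-0.2, 0.4, -2.9]
finger_gap: 0.207
finger_force: 59.0
```

Run:
```python
from h import *
print(go([.5604,.2353,.18],85.7),manip.get_state()['ee_pos'])
```

```text
('off', array([236.3848, 112.3168,   3.4956]), 'turn', array([0.0012, 0.0003, 0.5766]), 't', 11.05) [ 0.5756 -0.026   0.1835]
```

>>> {"op": "move_arm", "data": {"plan": [{"turn": [0, 0, 0.09], "offset": [34, 16, 0], "grip": 1}, {"turn": [0, 0, 0.18], "offset": [69, 32, 0], "grip": 1}, {"turn": [0, 0, 0.27], "offset": [103, 48, 0], "grip": 1}, {"turn": [0, 0, 0.36], "offset": [138, 65, 0], "grip": 1}, {"turn": [0, 0, 0.44], "offset": [172, 81, 0], "grip": 1}, {"turn": [0, 0, 0.51], "offset": [202, 95, 0], "grip": 1}, {"turn": [0, 0, 0.55], "offset": [222, 105, 0], "grip": 1}, {"turn": [0, 0, 0.57], "offset": [232, 110, 0], "grip": 1}, {"turn": [0, 0, 0.57], "offset": [234, 111, 0], "grip": 1}, {"turn": [0, 0, 0.57], "offset": [234, 111, 0], "grip": 1}]}}

```text
time_s: 12.3
ee_pos: [0.5596, 0.2311, 0.1829]
tcp_rot: [0.73, 0.684, 0.0, 0.0]
ft_force: [-1.0, -0.3, -3.6]
finger_gap: 0.215
finger_force: 58.9
```

Run:
```python
from h import *
manip.get_image('side')
print(go([.5604,.2353,.075],85.7),manip.get_state()['ee_pos'])
```

```text
('off', array([  4.5608,   0.5018, 107.7999]), 'turn', array([0.0002, 0.0003, 0.0098]), 't', 12.35) [0.5596 0.2308 0.1828]
```

>>> {"op": "move_arm", "data": {"plan": [{"turn": [0, 0, 0.01], "offset": [2, 0, 10], "grip": 1}, {"turn": [0, 0, 0.01], "offset": [4, 0, 28], "grip": 1}, {"turn": [0, 0, 0.01], "offset": [4, 0, 48], "grip": 1}, {"turn": [0, 0, 0.01], "offset": [4, 0, 68], "grip": 1}, {"turn": [0, 0, 0.01], "offset": [4, 0, 85], "grip": 1}, {"turn": [0, 0, 0.01], "offset": [4, 0, 97], "grip": 1}, {"turn": [0, 0, 0.01], "offset": [4, 0, 103], "grip": 1}, {"turn": [0, 0, 0.01], "offset": [4, 0, 105], "grip": 1}, {"turn": [0, 0, 0.01], "offset": [4, 0, 105], "grip": 1}, {"turn": [0, 0, 0.01], "offset": [4, 0, 105], "grip": 1}]}}

```text
time_s: 13.6
ee_pos: [0.5604, 0.2356, 0.0783]
tcp_rot: [0.733, 0.68, 0.001, 0.0]
ft_force: [0.4, -0.3, -4.1]
finger_gap: 0.21
finger_force: 58.9
```

Run:
```python
from h import *
d=shot('wrist','w5');e=shot('side','s5');c=shot('scene','c5')
print(go([.5604,.2353,.075],85.7),manip.get_state()['ee_pos'])
cv2.imwrite('pics/f5.png',np.hstack([cv2.resize(e['pixels'][160:300,150:280],(390,420)),cv2.resize(c['pixels'][150:270,245:365],(410,420))]))
s=manip.get_state();r=R.from_quat(s['tcp_rot']).as_matrix();p=s['ee_pos']
for n in('w5','s5','c5'):
    print(n,[(x,y,z,proj(load(n),p+r@(np.array([x-3.5,y,2.7-z])/1000)).round(1).tolist()) for x,y,z in[(71,-38,30),(71,38,30),(35,-38,30),(35,38,30),(-134,-22,6),(-134,22,6),(-112,0,6)]])
```

```text
('off', array([-0.114 ,  0.2628,  3.0752]), 'turn', array([ 0.0008, -0.0004, -0.0002]), 't', 13.75) [0.5601 0.2354 0.0781]
w5 [(71, -38, 30, [147.6, 110.8]), (71, 38, 30, [358.4, 110.9]), (35, -38, 30, [156.4, 205.4]), (35, 38, 30, [349.8, 205.3]), (-134, -22, 6, [218.2, 451.0]), (-134, 22, 6, [289.1, 450.8]), (-112, 0, 6, [253.6, 424.3])]
s5 [(71, -38, 30, [188.4, 258.1]), (71, 38, 30, [167.1, 243.5]), (35, -38, 30, [197.8, 248.5]), (35, 38, 30, [176.6, 234.6]), (-134, -22, 6, [233.0, 211.4]), (-134, 22, 6, [221.4, 204.6]), (-112, 0, 6, [222.5, 212.6])]
c5 [(71, -38, 30, [342.7, 208.6]), (71, 38, 30, [332.7, 225.6]), (35, -38, 30, [332.1, 204.1]), (35, 38, 30, [321.9, 220.9]), (-134, -22, 6, [281.6, 192.0]), (-134, 22, 6, [275.2, 201.0]), (-112, 0, 6, [284.5, 199.1])]
```

View pics/f5.png

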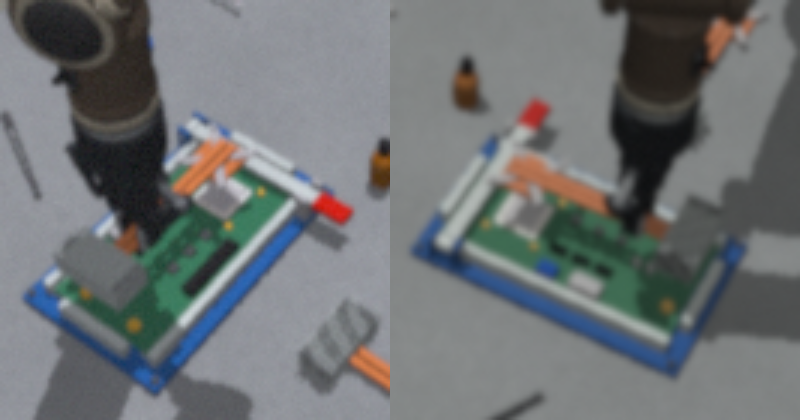

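Both views show the plate where predicted, over the processor (side crop (222,156), scene crop (527,170)). The fins are over the posts and the bar is shut. I'll trim 3 mm down and let it settle.

>>> {"op": "move_arm", "data": {"plan": [{"turn": [0, 0, 0], "offset": [0, 0, 2], "grip": 1}, {"turn": [0, 0, 0], "offset": [0, 0, 3], "grip": 1}, {"turn": [0, 0, 0], "offset": [0, 0, 3], "grip": 1}, {"turn": [0, 0, 0], "offset": [0, 0, 3], "grip": 1}, {"turn": [0, 0, 0], "offset": [0, 0, 3], "grip": 1}, {"turn": [0, 0, 0], "offset": [0, 0, 3], "grip": 1}]}}

```text
time_s: 14.5
ee_pos: [0.5599, 0.2353, 0.0746]
tcp_rot: [0.733, 0.68, 0.0, 0.0]
ft_force: [1.1, -0.7, -3.6]
finger_gap: 0.215
finger_force: 58.9
```

Run:
```python
from h import *
s=manip.get_state();print(s['ee_pos'],np.abs(s['joint_vel']).max(),s['finger_gap'])
d=shot('wrist','w6')['pixels']; g=cv2.cvtColor(d,cv2.COLOR_BGR2GRAY).astype(int)
e=np.abs(np.diff(g[60:230,175:245].mean(1))); print('strong row edges',[(60+i,round(v)) for i,v in enumerate(e) if v>12])
print(manip.finish_job())
```

```text
[0.5599 0.2353 0.0746] 0.002557694662952546 0.2145279362811016
strong row edges [(76, 17), (77, 13), (86, 17), (87, 28), (88, 22), (107, 18), (109, 16), (110, 35), (111, 29), (117, 18), (118, 23), (120, 14), (121, 33), (122, 23), (128, 17), (129, 23), (132, 27), (133, 20), (139, 20), (140, 21), (142, 18), (143, 26), (144, 13), (149, 13), (150, 22), (151, 15), (153, 25), (154, 19), (160, 22), (161, 19), (163, 22), (164, 21), (170, 22), (171, 20), (173, 21), (174, 23), (180, 22), (181, 18), (183, 22), (184, 21), (189, 13), (190, 22), (191, 14), (193, 24), (194, 18), (199, 19), (200, 21), (203, 14)]
the job is handed in; nothing more can be done
None
```

The job is handed in at about 15 s: the hold-down bar is shut in its catch, and the farthest of the three coolers is held still and level about 5 cm above the board, gripped within about 4 mm of its balance point, with its plate over the processor and its fins over the posts.

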